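Index the sprung stop of a holding jig up to the work

ROBOT

A 7-joint arm with a two-finger parallel gripper is mounted at the origin on a cart in front of the work surface, level with it; the furniture and walls round the work are solid. World frame = base frame: x ahead of the robot, y to its left, z up, the work surface at z = 0. Lengths are in m, angles in rad, forces in N, time in s.
With the tool pointing down it reaches from about 0.425 to 0.925 m from the base axis. Payload 6.8 kg.
Tool frame: the origin (TCP) lies at the very end of the fingers, on their centre line; the grasp point (between the pads) lies 19 mm behind it; z points along the fingers, y is the line along which they close (so a half turn about z gives the same grasp; the last joint's range is limited). The gripper opens to 85 mm and grips with 20 to 120 N. Pads are 22 mm wide; open, the fingers measure 114 mm over their backs; the gripper's body (76 mm by 85 mm) begins 54 mm behind the grasp point. The pads swing forward as they close: fully open they stand 13 mm farther back than shut.
Start: joints at [1.009, 0.477, 0.022, 1.555, -0.011, 1.109, -0.083], TCP at [0.296, -0.607, 0.231] pointing down, gripper open.
Joint ranges: [-2.96, 2.96], [-0.34, 2.1], [-1.41, 1.46], [0.24, 2.44], [-1.37, 4.51], [0.17, 1.92], [-2.96, 2.96]. Speed limits (rad/s): [2.39, 2.39, 3.14, 3.14, 3.14, 3.14, 3.14].

INTERFACE

Orientations are given as a unit quaternion [w, x, y, z].
In Python, from workcell import * gives the robot as it stands. Calls block until the motion is done:
- goto(position, orientation): joint-space move of the TCP to a pose.
- move_linear(position, ori=None, vel=0.15, max_force=None): straight line of the TCP; ori=None keeps the orientation; vel is the mean speed in m/s. With max_force (N) it stops when the force on the tool has changed by that much, and returns True; else False.
- goto_joints(angles): joint-space move.
- gripper_to(opening, squeeze=None): finger opening in m; squeeze is the grip in N (None keeps the last); returns when the fingers have stopped.
- hold(seconds).
- ik(position, orientation): joint angles nearest the present ones, or None.
- get_image(name): name is "scene" or "side" or "wrist"; returns a dict with "img" (420x560x3 uint8, red, green, blue), "fx", "fy", "cx", "cy" (pixels), "T" (4x4, takes a point from camera to world coordinates); the wrist camera has in their place "hand_eye" (4x4, takes a point from camera to tool coordinates, whose origin is the TCP and whose axes are the flange's). Camera axes: x right, y down, z forward; pixel columns grow to the right and rows downward; lengths in m; the calibration is good to about 2 mm. The wrist camera is an equidistant fisheye: a pixel r from the principal point sees the ray r / f radians off the axis. A picture is of the moment at which its call begins: read the wrist's pose just before it. There is no depth.
A pose or a line that the arm cannot do raises IKError and nothing moves.
- hand_in(): hands the job in; it is judged then, once.
Trained networks look in a picture, given as the dict that the camera call returned (one of the last four; its "shot" number tells which), for a name from the list of things; names that differ only in an ending like _2 or _b are one class to them, and where a whole thing is asked for, a point or a joint stands for the part that bears it (a point fixed in the world has none). Each returns a list of dicts, best first, with "p" (0 to 1); they miss things now and then, are a little off and sometimes report something else, mostly with a low value. They report only what shows in the picture. A call takes as long as a camera call. They do not tell look-alikes from the thing itself.
- silhouettes(picture, name): "pixels" (420x560 bool, what is visible of it).
- tip_of(picture, name): "position" ([x, y, z] in m, in the coordinates of the camera as it stood for that picture, good to about 4 mm: a listed point, or the origin of a listed thing).
Readings, each from a call of its own:
- read_clock(): time.
- read_q(): joint angles.
- read_dq(): joint speeds.
- read_tau(): joint torques, N m.
- read_tool_pos(): TCP position.
- read_tcp_rot(): TCP orientation.
- read_force(): force on the tool from outside, world axes, zero at the start.
- read_torque(): the same for the moment, N m.
- read_grip_width(): finger opening in m.
- read_gripper_force(): force on a finger pad.
Only numpy, scipy, OpenCV 4.12 (cv2) and the standard library are available. Lean on these libraries where they do the work, as an engineer would, in place of code of your own. Each camera call takes 0.05 s, during which the arm holds its last target. There are 200 camera calls.

TASK

Hold the piece of wood that lies in the jig (next to the tube fence, in line with the end stop) end to end between the wooden end stop and the sprung pad of the sliding stop: pull the stop's spring plunger up by its knob, slide the stop along the tube towards the work and let the pin drop fully home in the hole where the pad presses the work firmly against the end stop. Feel the pin in gently: push no harder than the pad's spring needs and stop as soon as the pin has dropped, without forcing it against the side of the hole, and leave the second piece waiting on the jig's base and the things lying about where they are.

Things in the scene. Friction and masses are not known exactly. Their poses are not given: they have to be found in the camera images.
- jig: fixed holding jig: plywood base 12 mm thick, x -145 to 45, y -175 to 205 mm. Origin on its underside at table height, z up; +y along the fence to the end stop, -x to the robot's side. The work lies in the lane x -70 to 0 between end stop and pad; the other piece waits in the lane at x about -108. Back fence: a fixed steel tube 30 x 30 mm along y, x 0 to 30, z 18 to 48
- stop (a joint): travel (m) of the sliding stop along the tube to the end stop (jig +y), -0.03 to 0.18. It is a dark steel sleeve, 42 x 50 mm, top at jig z 53 mm, with a boss 21 mm wide up to z 66 and a jaw plate on its front side. At 0 the pin's axis is at jig y -101 mm, x 15. It starts near 0, with the pin in a 24 mm long parking slot. Friction 2 N, some 2 N more while the pin rides on the tube
- jaw: jaw plate of the stop, where it can be pushed along; origin at the middle of the top edge of its back face (away from the end stop), axes as the jig's. 54 mm wide (jig x -58 to -4), 10 mm thick, z 14 to 78 mm in the jig frame; the back face lies 15 mm from the pin's axis towards +y. Below z 30 rod ends stand out of it. Pushing it home takes up to about 20 N
- plunger (a joint): height (m) of the spring plunger: 0 fully home, 8 mm of the 10 mm pin in the hole; about 0.008 while the pin's tip rides on the tube between holes; up to 0.013 when pulled. It moves straight up; its spring presses it down with 6.5 N at home, 9.8 N fully pulled
- knob (a point): centre of the plunger's round black knob, 25 mm wide and 26 mm high (13 mm below to 13 mm above this point); it is on the pin's axis, 82 mm above the jig's underside when home, and rises and slides with the plunger and stop
- pin: steel pin of the plunger, 10 mm thick, bevelled tip; origin on its axis 8 mm above the tip, at the tube's top when home. The six 12 mm holes in the tube's top (x 15) lie unevenly, each bored for some earlier job. For either piece, held against the end stop, the right hole has the pad pressed in by 5 to 15 mm (it must be felt for); the hole before it is 20 to 29 mm short of touching
- pad: sprung rubber-faced pad 44 x 44 mm in front of the jaw plate; origin in the middle of its face, 53 mm from the pin's axis towards jig +y when free. It yields up to 18 mm: 4 N to start it, then 0.7 N per mm. A piece of length L against the end stop pushes it in by (pin's y + 53 + L - 180) mm, y in the jig frame
- end_stop: wooden end stop 66 x 24 x 56 mm fixed on the base; origin at the foot of the middle of its face, at jig x -36, y 180, z 12 mm
- tenon_piece: loose spruce test tenon, 42 x 175 x 55 mm with its length along its y, from y -87 to +88; the thinner tenon (17 mm thick, 45 mm long) is at its -y end. Origin at the middle of its underside, 0.28 kg. It lies either in the jig or in the waiting lane
- short_offcut: loose square offcut, 60 x 85 x 45 mm with its length along its y, from y -42 to +42. Origin at the middle of its underside, 0.21 kg. It lies in the jig or in the waiting lane, wherever the tenon piece does not
- pencil: flat carpenter pencil 12 x 184 x 8 mm lying to the right of the jig; origin under its middle
- rule: closed folding rule 17 x 239 x 18 mm lying behind the jig; origin under its middle
- cork: cork sanding block 62 x 115 x 39 mm lying to the left of the jig; origin under its middle
- dowel: beech dowel 16 mm thick, 120 mm long, lying to the left of the jig; origin under its middle
Things that resemble listed ones, but are neither listed nor needed, are in the scene too. What is shaped like the short_offcut but black, green or red is not meant.

How it is judged:
By the outcome, as a careful person would: the job done as asked, in the order asked, and still so for the second after the job is handed in, with the robot touching nothing.
It also fails if it takes over 58 s, if anything falls off the work surface, if the arm or the gripper's body presses on something with over 40 N, if the wrist force passes 120 N, or if a joint passes its speed limit or range.

## Working session

There is one attempt and no reset: what is moved stays moved. The work goes in short steps, each a Python script; the robot and the scene stay as the last script left them, time stands still between calls to the robot, and variables do not carry over. Pictures are saved under pics/ and viewed, at most 10 in all, crops included, and the job is handed in when it is done.

```bash
mkdir -p pics; ls
cat > h.py <<'E'
from workcell import *
import numpy as np, cv2
def save(p,n): cv2.imwrite('pics/'+n,p['img'][:,:,::-1])
def w(p,v): return (p['T']@np.r_[v,1])[:3]
E
python3 - <<'E'
from h import *
print(read_clock(),read_tool_pos(),read_tcp_rot(),read_force())
ims=[]
for c in ['scene','side']:
    p=get_image(c); ims.append(p['img'])
    print(c,p['fx'],p['fy'],p['cx'],p['cy'],p['T'].round(3).tolist())
    for n in ['jig','knob','jaw','pin','pad','end_stop','tenon_piece','short_offcut','pencil','rule','cork','dowel']:
        for r in tip_of(p,n)[:3]: print(c,n,round(r['p'],2),w(p,r['position']).round(4))
    cv2.imwrite(f'pics/{c}0.png',p['img'][:,:,::-1])
print(read_clock())
E
```

```text
pics
0.0 [ 0.29561439 -0.60616063  0.23029906] [-8.89552823e-04  9.74367055e-01  2.24962154e-01 -2.84366952e-04] [ 0.31866992 -0.42534959 -0.59328886]
scene 384.913277369461 384.913277369461 282.516590713266 209.71552420213308 [[-0.456, -0.634, 0.625, 0.027], [-0.89, 0.328, -0.316, 0.397], [-0.005, -0.7, -0.714, 0.765], [0.0, 0.0, 0.0, 1.0]]
scene jig 0.74 [ 0.6347  0.0718 -0.0007]
scene knob 0.55 [ 0.6294 -0.0314  0.0846]
scene jaw 0.69 [ 0.5888 -0.0079  0.0772]
scene pad 0.73 [0.5957 0.0325 0.0427]
scene end_stop 0.72 [0.6293 0.2512 0.0126]
scene tenon_piece 0.95 [0.5355 0.1332 0.0093]
scene tenon_piece 0.66 [0.6316 0.249  0.0097]
scene short_offcut 0.95 [ 0.6971 -0.215   0.0018]
scene short_offcut 0.72 [ 8.159e-01  2.233e-01 -3.000e-04]
scene short_offcut 0.65 [ 0.4401  0.3804 -0.0011]
scene pencil 0.54 [ 0.5473 -0.1268  0.0022]
scene rule 0.73 [0.7365 0.0313 0.0019]
scene cork 0.68 [6.245e-01 3.816e-01 3.000e-04]
scene dowel 0.54 [0.7329 0.0306 0.0015]
scene dowel 0.52 [ 0.7099  0.3473 -0.002 ]
side 458.2973506905281 458.2973506905281 281.6665265780866 210.12971433396535 [[-0.822, -0.387, 0.417, 0.184], [-0.569, 0.559, -0.603, 0.733], [0.0, -0.734, -0.68, 0.81], [0.0, 0.0, 0.0, 1.0]]
side jig 0.95 [ 0.6342  0.0751 -0.0013]
side knob 0.52 [ 0.6313 -0.0304  0.0782]
side jaw 0.71 [ 0.5914 -0.0085  0.0751]
side pin 0.21 [7.089e-01 3.578e-01 1.000e-04]
side pad 0.71 [0.5935 0.0303 0.0361]
side end_stop 0.56 [0.6289 0.2578 0.0116]
side tenon_piece 0.9 [0.536  0.1336 0.0084]
side short_offcut 0.96 [ 0.8129  0.2287 -0.0017]
side short_offcut 0.95 [ 0.4425  0.3837 -0.0045]
side short_offcut 0.94 [ 0.6964 -0.2104 -0.0021]
side pencil 0.51 [ 0.5447 -0.1275  0.0019]
side rule 0.82 [ 7.34e-01  3.44e-02 -5.00e-04]
side cork 0.91 [0.6253 0.3877 0.0022]
side dowel 0.55 [ 7.088e-01  3.567e-01 -2.000e-04]
1.3
```

View pics/scene0.png

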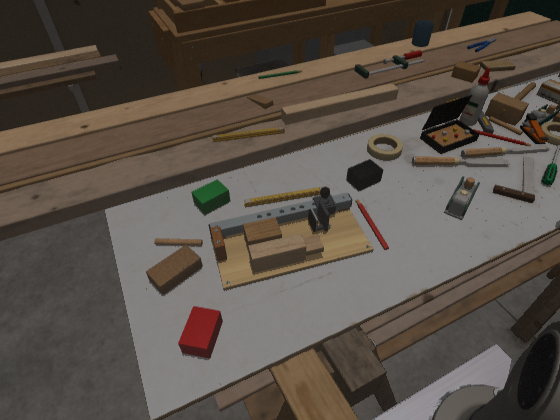

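View pics/side0.png

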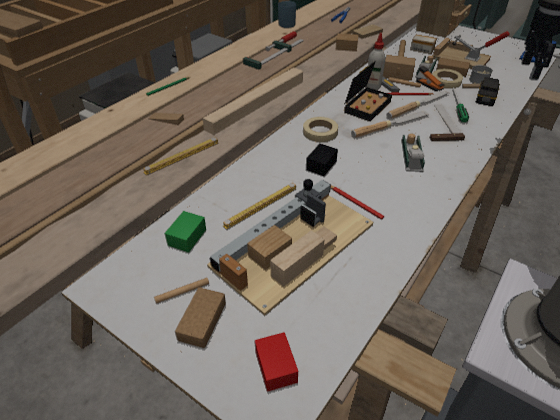

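The offcut lies in the jig (scene px ~(262,232)), against the fence between the end stop at (218,243) and the pad at (318,222). The tenon piece waits in front at (278,252). The black (364,174), green (211,196) and red (201,330) blocks are decoys. The stop's knob is at (325,192). The work is therefore short_offcut, L = 85, so the right pin y is 47 to 57 mm. Next I refine with the wrist camera above the knob.

```bash
cat >> h.py <<'E'
from scipy.spatial.transform import Rotation as R
def down(yaw): return [0,np.cos(yaw/2),np.sin(yaw/2),0]   # tool x at angle yaw
def wrist():
    t=np.array(read_tool_pos());q=read_tcp_rot();p=get_image('wrist')
    M=np.eye(4);M[:3,:3]=R.from_quat([q[1],q[2],q[3],q[0]]).as_matrix();M[:3,3]=t
    p['T']=M@p['hand_eye'];return p
E
python3 - <<'E'
from h import *
o=down(np.radians(-9.6))
print(ik([.631,-.03,.2],o))
for k,pos in enumerate([[.600,.03,.25],[.631,-.03,.19]]):
    goto(pos,o); p=wrist()
    if k==0: print(p['hand_eye'].round(3).tolist()); save(p,'w0.png')
    for n in ['jig','knob','jaw','pad','end_stop','short_offcut','tenon_piece']:
        for r in tip_of(p,n)[:1]: print(n,round(r['p'],2),w(p,r['position']).round(4))
    if k==1: save(p,'w1.png')
print(read_clock(),read_q())
E
```

```text
[ 0.06782258  0.44171875 -0.15978999  1.68728129  0.07996069  1.01895705
 -1.8571872 ]
[[0.001, -0.947, -0.321, 0.083], [1.0, 0.002, -0.0, 0.0], [0.001, -0.321, 0.947, -0.143], [0.0, 0.0, 0.0, 1.0]]
jig 0.56 [ 0.6398  0.072  -0.0024]
knob 0.69 [ 0.6329 -0.0303  0.0827]
jaw 0.95 [ 0.5921 -0.0104  0.0763]
pad 0.79 [0.5974 0.0323 0.0406]
end_stop 0.94 [0.6292 0.2541 0.0133]
short_offcut 0.93 [ 0.6934 -0.2139  0.002 ]
tenon_piece 0.68 [0.5387 0.1369 0.016 ]
jig 0.83 [6.37e-01 6.95e-02 3.00e-04]
knob 0.63 [ 0.634  -0.0297  0.0816]
jaw 0.92 [ 0.59   -0.0111  0.0735]
pad 0.91 [0.5975 0.0335 0.0406]
end_stop 0.71 [0.6305 0.2575 0.0159]
short_offcut 0.86 [ 0.8165  0.2238 -0.0033]
tenon_piece 0.79 [0.5369 0.1354 0.0158]
5.05 [ 0.13841718  0.45859958 -0.2567632   1.69104048  0.13330675  1.00805804
 -1.90154524]
```

View pics/w0.png

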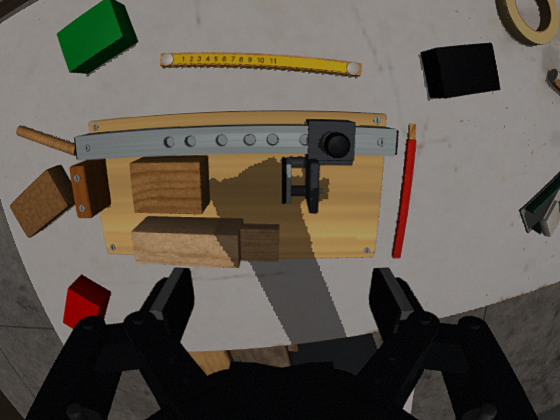

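The wrist view shows tube holes at columns about 169, 190, 222, 250, 273 and 303 (row 141). The offcut is at (131–208, 185), about 25 px short of the end stop at (90,190). The knob is at (338,144) and the tenon waits at (205,242). I back-project the holes and the tube line for yaw and hole positions.

Run:
```python
from h import *
# first pose nominal; use the image saved there
p=get_image('wrist'); f,cx,cy=p['fx'],p['cx'] ,p['cy']
M=np.eye(4);q=down(np.radians(-9.6));M[:3,:3]=R.from_quat([q[1],q[2],q[3],q[0]]).as_matrix();M[:3,3]=[.6,.03,.25]
T=M@p['hand_eye']
def ray(u,v,z):
    a=np.array([u-cx,v-cy]);r=np.hypot(*a);th=r/f
    d=T[:3,:3]@np.r_[a/r*np.sin(th),np.cos(th)]
    return (T[:3,3]+d*(z-T[2,3])/d[2])
im=cv2.imread('pics/w0.png');g=cv2.cvtColor(im,cv2.COLOR_BGR2GRAY)
big=cv2.resize(g,None,fx=4,fy=4,interpolation=cv2.INTER_CUBIC)
H=[]
for u in (169,190,222,250,273,303):
    pat=g[133:149,u-8:u+9].astype(float);wt=np.clip(np.percentile(pat,60)-15-pat,0,None)
    ys,xs=np.mgrid[133:149,u-8:u+9]; c=((xs*wt).sum()/wt.sum(),(ys*wt).sum()/wt.sum())
    H.append(ray(*c,.048)); print(u,np.round(c,1),H[-1].round(4))
H=np.array(H)[:5];d=H[0]-H[4];print('yaw',np.degrees(np.arctan2(-d[0],d[1])))
yaw=np.arctan2(-d[0],d[1]); U=np.array([-np.sin(yaw),np.cos(yaw)])
for n,(u,v,z) in dict(fl=(113,257,.012),fr=(374,258,.012),kn=(338,144,.095),stop=(108,186,.06),oL=(131,165,.057),oR=(208,158,.057)).items():print(n,ray(u,v,z).round(4))
print('along U',(H[:,:2]@U).round(4),'knob',np.array([.633,-.030])@U,'ends',np.array([.6298,.255])@U-.180)
```

```text
169 [166.1 142.2] [0.6622 0.1487 0.048 ]
190 [187.  141.5] [0.6579 0.1243 0.048 ]
222 [218.3 141.3] [0.6512 0.0898 0.048 ]
250 [247.4 140.7] [0.6459 0.0586 0.048 ]
273 [271.9 141.4] [0.6407 0.033  0.048 ]
303 [308.6 140.7] [ 0.6351 -0.0057  0.048 ]
yaw -10.546023556577735
fl [0.5189 0.2921 0.012 ]
fr [ 0.4614 -0.0748  0.012 ]
kn [ 0.6343 -0.0295  0.095 ]
stop [0.6295 0.2305 0.06  ]
oL [0.6469 0.194  0.057 ]
oR [0.6366 0.1025 0.057 ]
along U [0.2674 0.2426 0.2075 0.1758 0.1497] knob 0.08636175507183509 ends 0.18596191328542894
```

Run:
```python
import cv2
im=cv2.imread('pics/w0.png')[100:280,60:360];cv2.imwrite('pics/c0.png',cv2.resize(im,None,fx=2.66,fy=2.66,interpolation=cv2.INTER_CUBIC))
```

```text
(no output)
```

View pics/c0.png

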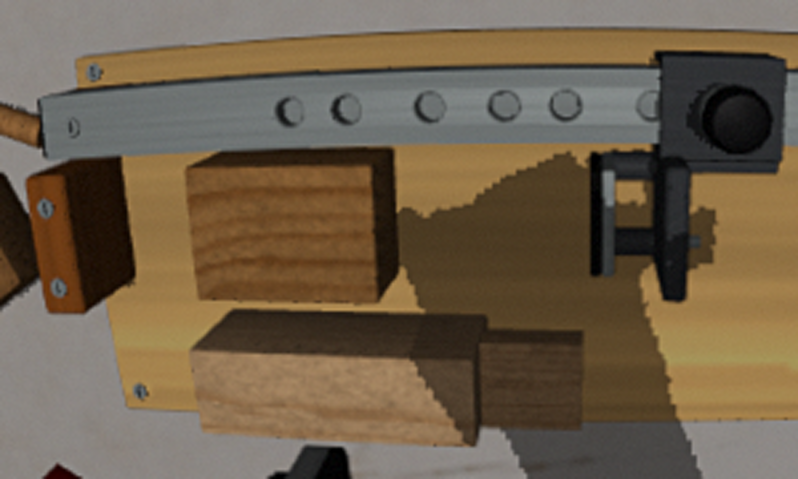

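The crop confirms it. In jig y the holes lie at about 78, 53, 18, −13, −37 and −69 mm. For the offcut (L = 85, window 47–57) the hole at about 53 is the right one and the one before is at about 18, which matches. I grip the knob, pull it, and slide past the 18 mm hole.

```bash
cat >> h.py <<'E'
Y=np.radians(-10.2); O=down(Y); U=np.array([-np.sin(Y),np.cos(Y),0]); X=np.array([np.cos(Y),np.sin(Y),0])
Z=np.array([0,0,1.])
def F(): f=np.array(read_force()); return np.round([f@X,f@U,f[2]],1)
E
python3 - <<'E'
from h import *
k=np.array([.6335,-.0298,0])
gripper_to(.055,40)
goto(k+.12*Z,O)
print(move_linear(k+.065*Z,vel=.08,max_force=10),read_tool_pos(),F())
gripper_to(.0,40); print('w',read_grip_width(),read_gripper_force(),F())
t=np.array(read_tool_pos())
for dz in (.004,.008,.011):
    move_linear(t+dz*Z,vel=.02); print(dz,F(),read_tool_pos()[2])
p=wrist();save(p,'w2.png')
print(tip_of(p,'knob') and w(p,tip_of(p,'knob')[0]['position']),read_clock())
E
```

```text
False [ 0.63380313 -0.02972809  0.0651801 ] [ 0.3 -0.3 -0.7]
w 0.022967390240904394 39.12136352621019 [-0.8 -0.3  5.8]
0.004 [ 3.2  0.8 -9.2] 0.06910917601499567
0.008 [ 2.9  1.5 -8.7] 0.07370667161232863
0.011 [ 3.   0.1 -9.1] 0.07678324221600022
[ 0.63411164 -0.0279404   0.09378649] 8.3083
```

View pics/w2.png

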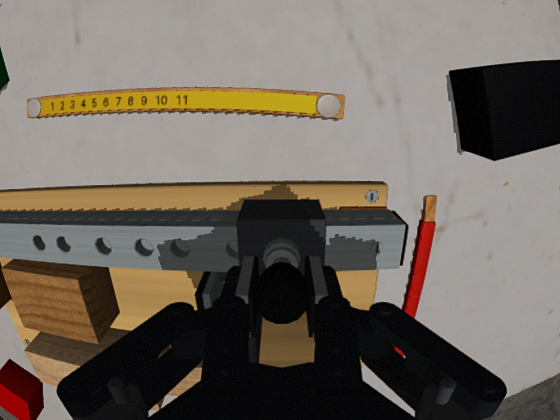

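The knob (284,290) is gripped and raised about 11 mm, and the holder's collar shows below it. I slide along the tube now.

Run:
```python
from h import *
t=np.array(read_tool_pos())
c=0
for s in (.01,.04,.07,.1,.132):
    st=move_linear(t+s*U+c*X,vel=.07,max_force=20); f=F(); print(s,st,f,read_tool_pos()[2])
    if st: break
p=wrist();save(p,'w3.png')
for n in ['knob','jaw','end_stop']:
    for r in tip_of(p,n)[:1]: print(n,w(p,r['position']).round(4))
print(read_tool_pos(),read_clock())
```

```text
0.01 False [ 3.3  1.6 -9.5] 0.07667322313461249
0.04 False [ 2.5  0.6 -9.4] 0.07676071655021866
0.07 False [ 0.6  1.9 -9.1] 0.07671374237728658
0.1 False [-1.4  0.9 -9.4] 0.07672399452270362
0.132 False [-4.2  2.2 -9.6] 0.07660669782298991
knob [0.6568 0.1017 0.0922]
jaw [0.6105 0.1192 0.0752]
end_stop [0.6195 0.205  0.015 ]
[0.65665131 0.10077164 0.07667402] 11.1333
```

View pics/w3.png

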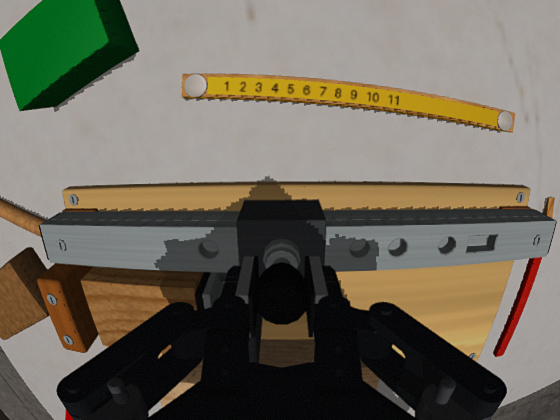

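The pin is now at jig y ≈ 34–36, past the 18 mm hole. The holes at (360,247), (397,247) and (447,245) and the slot at (482,243) are to the right. The offcut is in contact with the pad and near the end stop. I set the pin down on the tube, release, and go behind the jaw.

Run:
```python
from h import *
t=np.array(read_tool_pos())
for dz in (.002,.004):
    move_linear(t-dz*Z,vel=.02); print(dz,F())
gripper_to(.055)
p=wrist(); r=tip_of(p,'knob'); print('knob',[ (x['p'],w(p,x['position']).round(4)) for x in r[:2]])
move_linear(t+.055*Z,vel=.12)
hold(.1);print('free',F())
gripper_to(0)
b=t-.046*X-.022*U; b[2]=.13
move_linear(b,vel=.12)
b[2]=.056
print(move_linear(b,vel=.1,max_force=8),F(),read_tool_pos())
p=wrist();save(p,'w4.png')
for n in ['knob','jaw']:
    for r in tip_of(p,n)[:2]: print(n,round(r['p'],2),w(p,r['position']).round(4))
s=get_image('side'); print([(round(r['p'],2),w(s,r['position']).round(4)) for r in tip_of(s,'knob')[:1]])
print(read_clock())
```

```text
0.002 [-4.6  1.4 -8.4]
0.004 [-6.5  0.2 -2.1]
knob [(0.74, array([0.6553, 0.1042, 0.0899])), (0.17, array([ 0.5404, -0.1295,  0.0028]))]
free [0.1 0.  0.4]
False [0.2 0.3 0.4] [0.60802883 0.08744205 0.05650641]
knob 0.96 [0.6563 0.1037 0.0912]
jaw 0.76 [0.6119 0.1229 0.0766]
[(0.6, array([0.6565, 0.1017, 0.0877]))]
15.175
```

View pics/w4.png

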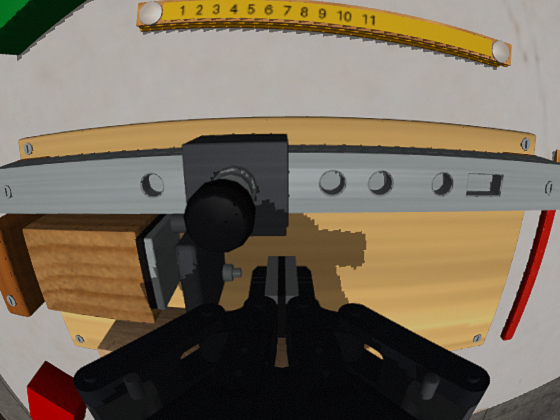

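The knob (221,213) is riding up and the fingers (282,285) are behind the jaw plate (205,280). The pad is on the offcut, and the offcut is at the end stop (20,270). I push in small steps, watching the force and the knob height.

Run:
```python
from h import *
b=np.array(read_tool_pos());b[2]=.0565
f0=F()[1];prev=0;zb=None;log=[];c=None
s=0
while s<.040:
    s+=.001 if s<.018 else .0005
    st=move_linear(b+s*U,vel=.012,max_force=7)
    f=-(F()[1]-f0)
    p=wrist();r=tip_of(p,'knob');z=w(p,r[0]['position'])[2] if r and r[0]['p']>.4 else np.nan
    log.append((round(s*1000,1),round(f,1),round(z*1000,1)))
    zs=[l[2] for l in log]
    why=None
    if st: why='jump'
    if f>19.5: why='force'
    if len(zs)>5 and z*1000<np.nanmedian(zs[:-1])-5: why='drop'
    if f>8 and len(log)>1 and f-log[-2][1]>4.5: why='rise'
    if why: break
print(log[::1]);print(why,read_tool_pos(),F(),read_clock()); save(p,'w5.png')
```

```text
[(1.0, np.float64(-0.1), np.float64(89.1)), (2.0, np.float64(-0.3), np.float64(86.9)), (3.0, np.float64(0.5), np.float64(91.4)), (4.0, np.float64(-0.1), np.float64(88.2)), (5.0, np.float64(-0.3), np.float64(89.6)), (6.0, np.float64(-0.1), np.float64(91.6)), (7.0, np.float64(0.4), np.float64(91.0)), (8.0, np.float64(-0.5), np.float64(90.5)), (9.0, np.float64(0.5), np.float64(87.6)), (10.0, np.float64(0.5), np.float64(-0.1))]
drop [0.60962829 0.09720293 0.05649479] [0.5 0.1 0.8] 18.6833
```

View pics/w5.png

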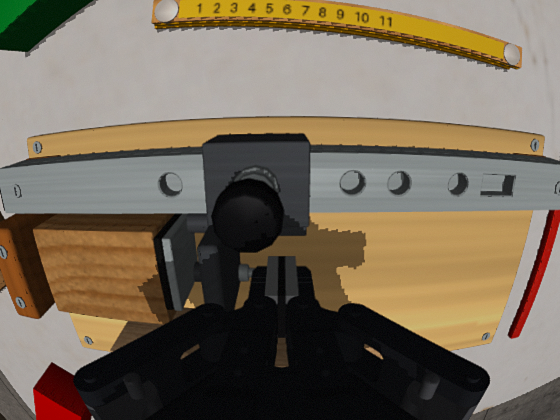

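That was a false detection (an outlier at table height). There is no contact yet, and the gap to the jaw plate is still visible. I continue with the outlier filtered.

Run:
```python
from h import *
b=np.array(read_tool_pos());b[2]=.0565
f0=F()[1];log=[];s=0;why=None
def kz():
    p=wrist();z=[w(p,r['position'])[2]*1000 for r in tip_of(p,'knob')]
    z=[a for a in z if 65<a<105]; return z[0] if z else np.nan
while s<.045 and not why:
    s+=.0006 if log and log[-1][1]>3 else .002
    st=move_linear(b+s*U,vel=.012,max_force=7)
    f=-(F()[1]-f0); z=kz() if f>2 else np.nan
    log.append((round(s*1000,1),float(round(f,1)),float(round(z,1))))
    if f>20: why='force'
    if z<85.5:
        z2=np.nanmedian([kz(),kz()]); log.append(('z2',f,float(z2)))
        if z2<85.5: why='drop'
    if len(log)>2 and f>9 and f-log[-2][1]>4: why='rise'
    if read_clock()>42: why='time'
print(log);print(why,st,read_tool_pos(),F(),read_clock()); p=wrist();save(p,'w6.png')
```

```text
[(2.0, -0.5, nan), (4.0, -0.0, nan), (6.0, -0.4, nan), (8.0, -0.0, nan), (10.0, -0.2, nan), (12.0, 0.4, nan), (14.0, 4.1, 93.0), (14.6, 5.2, 91.6), (15.2, 6.6, 88.8), (15.8, 6.9, 90.5), (16.4, 7.5, 89.4), (17.0, 8.0, 85.9), (17.6, 8.3, 89.7), (18.2, 7.6, 90.1), (18.8, 7.2, 91.5), (19.4, 8.0, 91.8), (20.0, 7.6, 91.1), (20.6, 7.9, 91.6), (21.2, 6.9, 90.7), (21.8, 7.1, 91.7), (22.4, 8.0, nan), (23.0, 8.0, 91.1), (23.6, 7.9, 91.7), (24.2, 7.5, 90.7), (24.8, 7.3, 89.2), (25.4, 7.4, nan), (26.0, 7.8, 91.8), (26.6, 8.4, 89.9), (27.2, 9.1, 88.2), (27.8, 11.0, 87.9), (28.4, 10.2, 90.4), (29.0, 10.7, 90.1), (29.6, 11.7, 90.7), (30.2, 12.4, 90.4), (30.8, 11.7, 89.1), (31.4, 12.8, 89.7), (32.0, 11.9, 89.9), (32.6, 12.0, 89.3), (33.2, 12.0, 87.7), (33.8, 13.1, 92.1), (34.4, 14.0, 88.6), (35.0, 10.9, 85.2), ('z2', np.float64(10.9), 81.05404792390036)]
drop False [0.61508888 0.12781622 0.05629724] [ -1.5 -11.4   5.8] 33.45
```

View pics/w6.png

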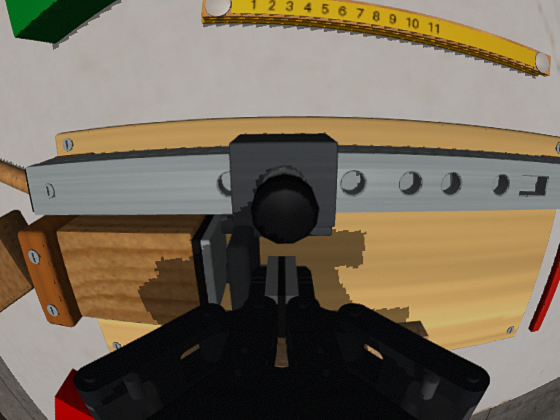

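The pin dropped: the force fell from 14.0 to 10.9 N and the knob is at 81 mm. The offcut spans end stop (50,270) to the compressed pad (210,260), and one hole at (225,185) remains beyond. I back off and verify.

Run:
```python
from h import *
t=np.array(read_tool_pos())
move_linear(t-.015*U,vel=.04); print(F())
move_linear(t-.015*U+.1*Z,vel=.12)
for k in range(3):
    p=[wrist(),get_image('side'),get_image('scene')][k]
    for n in ['knob','jaw','pad','end_stop','tenon_piece']:
        for r in tip_of(p,n)[:1]: print(k,n,round(r['p'],2),w(p,r['position']).round(4))
    if k==0: save(p,'w7.png')
print(read_clock())
```

```text
[-0.5 -0.7  0.7]
0 knob 0.68 [0.6601 0.1195 0.08  ]
0 jaw 0.87 [0.6159 0.138  0.0748]
0 pad 0.78 [0.6223 0.1739 0.0428]
0 tenon_piece 0.84 [0.5379 0.1345 0.0161]
1 knob 0.68 [0.6576 0.1196 0.0806]
1 jaw 0.69 [0.6148 0.1428 0.0754]
1 pad 0.49 [0.6161 0.1734 0.0384]
1 end_stop 0.97 [0.6294 0.2576 0.0105]
1 tenon_piece 0.65 [0.5349 0.1348 0.0101]
2 knob 0.65 [0.6576 0.1177 0.0799]
2 jaw 0.65 [0.6166 0.1381 0.0791]
2 pad 0.7 [0.6235 0.1706 0.0447]
2 end_stop 0.77 [0.629  0.2527 0.0111]
2 tenon_piece 0.69 [0.5378 0.1296 0.0092]
36.3083
```

View pics/w7.png

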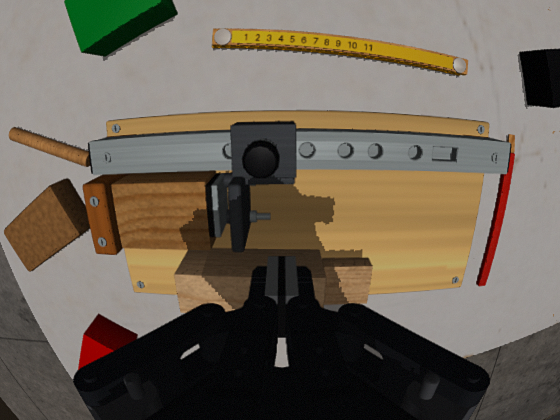

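The offcut is clamped between the end stop (108,210) and the pad (218,205). The knob (262,158) is home at z ≈ 80 mm in all three views, and the tenon is untouched. I hand in.

```bash
python3 -c "
from h import *
print(hand_in())"
```

```text
the job is handed in; nothing more can be done
None
```

The job is handed in: the offcut is held between the end stop and the pressed-in pad, with the pin down in the hole at jig y about 53 mm, felt in with at most 14 N. The knob read home height in all three camera views and the tenon piece was not moved; the run took about 36 s and no verdict was returned.

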